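# Hang the folded headphones on their telescopic stand

### The arm

A 6-joint arm with a two-finger parallel gripper is mounted at the origin on the work surface; the furniture and walls round the work are solid. World frame = base frame: x ahead of the robot, y to its left, z up, the work surface at z = 0. Lengths are in m, angles in rad, forces in N, time in s.
With the tool pointing down it reaches from about 0.375 to 0.9 m from the base axis. Payload 3.1 kg.
Tool frame: the origin (TCP) lies at the very end of the fingers, on their centre line; the grasp point (between the pads) lies bot.grip_point_offset behind it (bot.grip_point_offset is the distance from the TCP to the grasp point, in m); z points along the fingers, y is the line along which they close (so a half turn about z gives the same grasp; the last joint's range is limited). The gripper opens to 87 mm and grips with 3 to 60 N. Pads are 19 mm wide; open, the fingers measure 117 mm over their backs; the gripper's body (75 mm by 190 mm) begins 51 mm behind the grasp point.
Start: joints at [1.107, 0.527, 1.433, -0, 1.181, -0.178], TCP at [0.176, 0.6, 0.223] pointing down, gripper open.
Joint ranges: [-3.08, 3.08], [-0.75, 2.2], [0.22, 2.44], [-1.43, 4.57], [0, 2.65], [-2.85, 2.85]. Speed limits (rad/s): [2.79, 2.79, 3.14, 3.14, 3.14, 3.14].

### API

Orientations are given as a rotation vector (axis times angle).
In Python, from workcell import bot, optics gives the robot as it stands. The module is installed in compiled form; this text tells all that it offers.
- The arm moves only by the tool play_rows, never from a script. Its argument "deltas" is one flat list of numbers, 7 for each row, row after row: the opening, from -1 (shut) to 1 (fully open), so that 0 is half open, then the shift along the tool's x, y, z as a fraction of full scale, then the turn, a rotation vector about the tool's x, y, z as a fraction of full scale. A call has 1 to 10 rows; each row shifts and turns the commanded pose from where the row before left it, along the tool's axes as they then stand; what a row does not reach is not made up. Full scale, the value 1, is 3 cm for a shift and 0.08 rad for a turn. A row lasts 1/10 s, in which the tool goes at most 50 mm and 8.59 degrees, less where a joint would pass 70% of its speed; a pose out of reach is approached as far as the arm can. A call with a number of a shift or a turn outside -1 to 1 is refused whole. A call with a gripper value outside its range is refused whole. The fingers move at their own pace and stop on an object; "newtons" is the grip in N (left out, the last holds). Time passes only in rows, so rows that do not move let the fingers close. It gives the time, the measured TCP pose, the force, the opening and the grip force at its end, in the units of the state.
- bot.get_state(): the state, without advancing time (a new reading comes with each control period).
- optics.get_image(name): name is "scene" or "top"; returns the picture (480x640x3 uint8, red, green, blue); there is no depth.
- optics.camera_model(name): a dict with "fov_y" (degrees; the focal length in pixels is half the picture's height over the tangent of half this angle, whatever the lens; pixels are square), "cx", "cy" (the principal point, pixels), "R" (3x3) and "t" (3): a world point X has camera coordinates R X + t. Camera axes: x right, y down, z forward; pixel columns grow to the right and rows downward; lengths in m; the calibration is good to about 2 mm. A picture is of the moment at which its call begins. camera_model takes no time and is no camera call.
- bot.sign_off(): hands the job in; it is judged then, once.
Trained networks look in the newest picture that a camera, given by its name, has taken for a name from the list of things; names that differ only in an ending like _2 or _b are one class to them, and where a whole thing is asked for, a point or a joint stands for the part that bears it (a point fixed in the world has none). Each returns a list of dicts, best first, with "conf" (0 to 1); they miss things now and then, are a little off and sometimes report something else, mostly with a low value. They report only what shows in the picture. A call takes as long as a camera call. They do not tell look-alikes from the thing itself.
- optics.spot_in(thing, camera): "box" ([left, top, right, bottom] as shares, 0 to 1, of the picture: columns of its width, rows of its height, round what is visible of it).
- optics.mark_of(thing, camera): "at" ([column, row] as shares, 0 to 1, of the picture: columns of its width, rows of its height: a listed point, or the origin of a listed thing).
The state is a dict: "clock": time; "joint_positions": joint angles; "joint_vel": joint speeds; "joint_torque": joint torques, N m; "eef_pos": TCP position; "tcp_rot": TCP orientation; "contact_force": force on the tool from outside, world axes, zero at the start; "ft_torque": the same for the moment, N m; "grip_width": finger opening in m; "finger_force": force on a finger pad.
Only numpy, scipy, OpenCV 4.12 (cv2) and the standard library are available. Lean on these libraries where they do the work, as an engineer would, in place of code of your own. Each camera call takes 0.05 s, during which the arm holds its last target. There are 200 camera calls.

### The job

Hang the white headphones over the bar of the headphone stand: headband square across the bar and resting on it between the two end discs, ear cups hanging straight down on either side of the post, then let go and leave them hanging still. Be gentle: set them down on the bar rather than dropping them, do not press hard on the stand, tip it or push it along, and leave the mug, salt shaker and timer where they are.

Things in the scene. Friction and masses are not known exactly. Their poses are not given: they have to be found in the camera images.
- headphones: White rigid headphones, 0.14-0.25 kg, ear cups swivelled flat, lying on the worktop, 34 mm thick. Origin: on the underside between the arms; z up at the start, -x to the crown of the headband, +x to the cups, y arm to arm. Headband: half circle about (-25, 0) mm, centre-line radius 76, 8 thick, 22 wide along z, black cushion inside the crown. To hang, x must come to point down.
- crown (a point): Point on the inner face of the crown's cushion, at (-87, 0, 17) mm of the headphones' frame: it rests on the bar when hung.
- side_a (a point): Middle of the straight aluminium arm on the +y side, at (0, 76, 17) mm of the headphones' frame; same axes. The arm runs along x, bare from x = -25 to +28 mm, 10 mm thick along y, z = 6 to 28 mm. Good to grip with the tool leaning 45 degrees over the crown (fingers down and toward the cups): turned to hang, the tool then leans 45 degrees to the side where the headphones' z points.
- side_b (a point): The same on the -y side, at (0, -76, 17) mm.
- cup_a (a point): Centre of the ear cup beyond side_a, at (60, 76, 17) mm of the headphones' frame: a disc of radius 32 mm, z = 0 to 34 mm, ending at x = 92 mm. The other is its mirror image; 88 mm are free between them.
- stand: Headphone stand, loose, 1.35 kg. Origin: centre of the underside of its round wooden base (radius 70, height 12 mm). A post (radius 11 mm at most) at the origin carries a round wooden bar, radius 10 mm, along the stand's x axis, reaching 60 mm either way, with an end disc (radius 14, 6 mm thick) 63 mm from the post at each end. Both ends are alike.
- post (a point): Point on the stand's axis 125 mm above the worktop, top of the outer tube. From here the post is telescopic: the top of the bar is anywhere from 205 to 245 mm above the worktop, changes from run to run and is not reported: feel for it or look. The telescope is stiff (holds 80 N) and stays as found.
- mug: Small white mug, 59x83x55 mm, loose bystander at the back. Origin: centre of its underside.
- shaker: Salt shaker, 44 mm wide, 90 mm high, loose bystander. Origin: centre of its underside.
- timer: Red and white kitchen timer, 63 mm wide, 58 mm high, loose bystander. Origin: centre of its underside.
Mind the look-alikes: they are no part of the job. What is shaped like the stand but green, pink or red is not meant.

How it is judged:
At the end, for the whole second after the job is handed in: The headphones hang still on the bar, released: crown within 50 mm of the post along the bar, 25 mm across it, 195 mm up or more, cups straight down and band square to the bar within 0.3 rad, under 0.05 m/s and 0.4 rad/s, the stand bearing them upright (0.05 rad) (x of crown in the frame of stand between -0.05 and 0.05 m and y of crown in the frame of stand between -0.025 and 0.025 m and height (world z) of crown above 0.195 m and angle between headphones's own x axis and vertical above 2.84 rad and angle between the z axis of headphones and the x axis of stand, either way round below 0.3 rad and contact force between headphones and stand above 0.7 N and linear speed of headphones below 0.05 m/s and angular speed of headphones below 0.4 rad/s and angle between stand's own z axis and vertical below 0.05 rad); the robot touches nothing.
It fails at once if the headphones are dropped or pressed on the stand with more than 25 N (contact force between headphones and stand above 25 N).
It fails at once if the stand is pushed more than 30 mm (distance of stand from where it was at the start of the episode above 0.03 m).
It fails at once if the stand is tipped (angle between stand's own z axis and vertical above 0.15 rad).
It fails at once if the mug, salt shaker or timer is disturbed (distance of any of mug, shaker, timer from where it was at the start of the episode above 0.03 m).
It also fails if it takes over 61 s, if anything falls off the work surface, if the arm or the gripper's body presses on something with over 40 N, if the wrist force passes 120 N, or if a joint passes its speed limit or range.

## Working session

There is one attempt and no reset: what is moved stays moved. The work goes in short steps, Python scripts to look and compute and a tool call to move; the robot and the scene stay as the last step left them, time stands still between calls to the robot, and variables do not carry over. Pictures are saved under pics/ and viewed, at most 10 in all, crops included, and the job is handed in when it is done.

Besides the shell and the picture viewer there is one more tool, called after "Emit:" as name(argument=value, ...) on one line, values as JSON. play_rows: Moves the arm, as the interface text tells. Its arguments: {"type":"object","properties":{"deltas":{"type":"array"},"newtons":{"type":"number"}},"required":["deltas"]}

```bash
mkdir -p pics; python3 - <<'E'
from workcell import bot, optics
import cv2,numpy as np
print(bot.get_state(), bot.grip_point_offset)
for c in("scene","top"):
    im=optics.get_image(c); cv2.imwrite(f"pics/{c}0.png",im[:,:,::-1]); print(c,optics.camera_model(c))
    for t in("headphones","crown","side_a","cup_a","stand","post","mug","shaker","timer"):
        print(t,[(np.round(np.array(d["at"])*[640,480],1).tolist(),round(d["conf"],2)) for d in optics.mark_of(t,c)][:4])
E
```

```text
{'clock': 0.0, 'joint_positions': array([ 1.10649156e+00,  5.28462539e-01,  1.43386764e+00, -7.90334553e-06,
        1.18137937e+00, -1.78502995e-01]), 'joint_vel': array([-5.59518966e-04,  1.13223416e-03, -2.25057886e-05, -1.74130026e-05,
        5.14532001e-04, -1.36189112e-03]), 'joint_torque': array([ 1.09496097e-03, -4.40046501e+01, -1.76591116e+01,  6.33851672e-02,
        5.82985603e-02, -1.61246617e-04]), 'eef_pos': array([0.17585695, 0.59900966, 0.22158487]), 'tcp_rot': array([-0.44731085, -3.10891456,  0.0031579 ]), 'contact_force': array([-0.46688293,  1.06817419,  0.25783787]), 'ft_torque': array([0.04401101, 0.01028395, 0.02633432]), 'finger_force': 0.0, 'grip_width': 0.0871725711355042} 0.0187
scene {'fov_y': 42.03970018295806, 'cx': 315.5678547664715, 'cy': 228.9906716579174, 'R': array([[ 0.58391011, -0.81180382, -0.00485122],
       [-0.39116046, -0.27610552, -0.87792895],
       [ 0.71136663,  0.51452919, -0.47876636]]), 't': array([-0.41488179,  0.23635274,  1.52916959])}
headphones []
crown [([226.9, 215.5], 0.67)]
side_a [([257.5, 209.4], 0.88), ([234.4, 231.8], 
[... 351 characters left out ...]
0.91), ([224.4, 215.5], 0.44)]
top {'fov_y': 54.79400003944163, 'cx': 321.4555590531354, 'cy': 239.17867224041998, 'R': array([[ 0.01457195, -0.99983278, -0.01104854],
       [-0.98950253, -0.01283074, -0.14394487],
       [ 0.14377903,  0.01303011, -0.98952403]]), 't': array([-0.14524059,  0.54908455,  1.20804621])}
headphones []
crown []
side_a [([217.2, 219.9], 0.71), ([222.5, 274.0], 0.56)]
cup_a [([242.4, 218.6], 0.65)]
stand [([487.5, 329.3], 0.9), ([408.8, 341.4], 0.88), ([347.3, 220.9], 0.83)]
post [([419.7, 348.9], 0.96), ([347.6, 209.3], 0.74), ([342.7, 299.3], 0.67), ([509.3, 330.4], 0.61)]
mug [([221.8, 162.9], 0.57)]
shaker [([260.7, 162.1], 0.58)]
timer [([440.4, 291.2], 0.62)]
```

View pics/scene0.png

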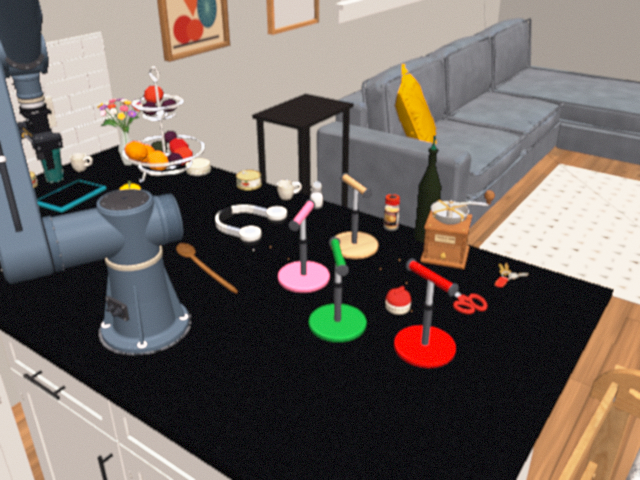

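View pics/top0.png

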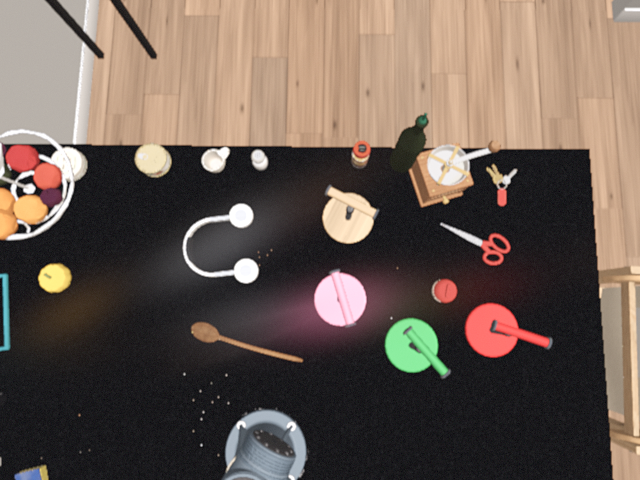

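```bash
cat > h.py <<'E'
import numpy as np,cv2
from scipy.optimize import minimize
from workcell import bot,optics
CM={c:optics.camera_model(c) for c in("scene","top")}
def proj(c,P):
    m=CM[c];f=240/np.tan(np.radians(m["fov_y"]/2));q=np.atleast_2d(P)@m["R"].T+m["t"]
    return q[:,:2]/q[:,2:]*f+[m["cx"],m["cy"]]
def ray(c,px):
    m=CM[c];f=240/np.tan(np.radians(m["fov_y"]/2))
    d=m["R"].T@np.array([(px[0]-m["cx"])/f,(px[1]-m["cy"])/f,1]);return -m["R"].T@m["t"],d
def onplane(c,px,z):
    o,d=ray(c,px);return o+d*(z-o[2])/d[2]
def tri(a,b):
    (o,d),(p,e)=ray("scene",a),ray("top",b)
    s=np.linalg.lstsq(np.c_[d,-e],p-o,rcond=None)[0];return (o+d*s[0]+p+e*s[1])/2,np.linalg.norm(o+d*s[0]-p-e*s[1])
def hp_parts():
    out=[];t=np.linspace(0,2*np.pi,24)
    for s in(1,-1):
        out.append(np.array([[60+32*np.cos(a),s*76+32*np.sin(a),z] for a in t for z in(0,34)]))
        out.append(np.array([[x,s*76+y,z] for x in(-25,30) for y in(-5,5) for z in(6,28)]))
    b=np.linspace(np.pi/2,1.5*np.pi,17)
    for a0,a1 in zip(b[:-1],b[1:]):
        out.append(np.array([[-25+r*np.cos(a),r*np.sin(a),z] for a in(a0,a1) for r in(72,80) for z in(6,28)]))
    return [o/1000 for o in out]
def render(c,R,t,S=4):
    im=np.zeros((480*S,640*S),np.uint8)
    for p in hp_parts():
        q=proj(c,p@R.T+t)*S+S/2-.5
        cv2.fillConvexPoly(im,cv2.convexHull(np.round(q).astype(np.int32)),255)
    return cv2.resize(im,(640,480),interpolation=cv2.INTER_AREA)/255.
def Rz(a): return np.array([[np.cos(a),-np.sin(a),0],[np.sin(a),np.cos(a),0],[0,0,1]])
E
python3 - <<'E'
from h import *
S=cv2.imread("pics/scene0.png");T=cv2.imread("pics/top0.png")
a=onplane("top",(241,216),.03);b=onplane("top",(246,271),.03);k=onplane("top",(187,246),.017)
print(a,b,k,np.linalg.norm(a-b))
m=(a+b)/2;d=m-k;th=np.arctan2(d[1],d[0]);p0=np.r_[m[:2]-.06*d[:2]/np.linalg.norm(d[:2]),th]
M={}
for c,I,(x0,y0,x1,y1) in(("top",T,(170,190,275,295)),("scene",S,(205,198,292,245))):
    g=I.max(2).astype(float)/255;g=np.clip((g-.15)/.45,0,1);z=np.zeros_like(g);z[y0:y1,x0:x1]=g[y0:y1,x0:x1];M[c]=z
def cost(p):
    e=0
    for c in M: e+=((cv2.GaussianBlur(render(c,Rz(p[2]),np.r_[p[:2],0]),(0,0),1)-cv2.GaussianBlur(M[c],(0,0),1))**2).sum()
    return e
r=minimize(cost,p0,method="Nelder-Mead",options=dict(initial_simplex=[p0,p0+[.01,0,0],p0+[0,.01,0],p0+[0,0,.08]],xatol=2e-4))
print(p0,cost(p0),r.x,r.fun)
V=T.copy()
for c,I in(("top",T),("scene",S)):
    R=(render(c,Rz(r.x[2]),np.r_[r.x[:2],0])>.5).astype(np.uint8)
    cs,_=cv2.findContours(R,0,1);cv2.drawContours(I,cs,-1,(0,0,255),1)
cr=lambda I,x,y,w,h,s:cv2.resize(I[y:y+h,x:x+w],None,fx=s,fy=s,interpolation=cv2.INTER_CUBIC)
cv2.imwrite("pics/c1.png",np.vstack([np.hstack([cr(T,170,190,100,75*1,4),cr(T,310,175,100,75,4)]),np.hstack([cr(S,200,190,100,75,4),cr(S,320,165,80,100,4)[:300,:400] if 0 else cv2.resize(S[165:265,310:390],(400,500))[:300]])]))
cv2.imwrite("pics/c2.png",cr(S,310,165,100,100,5))
E
```

```text
[0.61358721 0.08363493 0.03      ] [0.46319558 0.06418765 0.03      ] [0.53052389 0.23124695 0.017     ] 0.15164378285436372
[ 0.53539486  0.13383642 -1.52083337] 791.6418264867923 [ 0.5340404   0.13756439 -1.42984792] 572.0203757770399
```

View pics/c1.png

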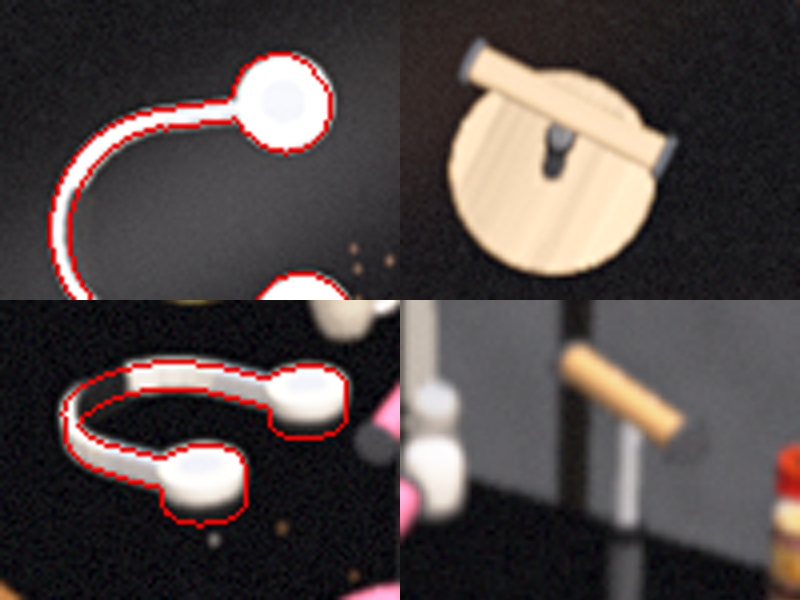

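View pics/c2.png

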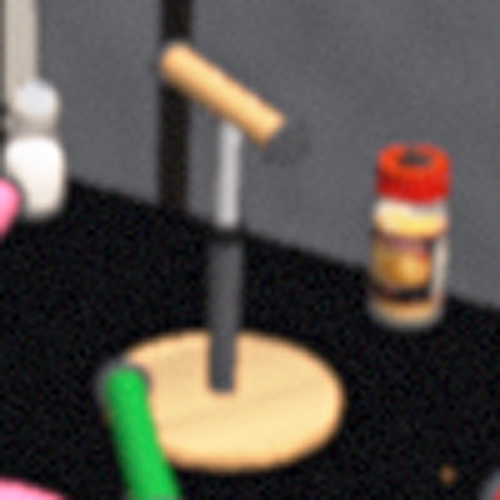

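```bash
cat >> h.py <<'E'
def stand_parts(p):
    x,y,a,h=p;R=Rz(a);t=np.linspace(0,2*np.pi,40)
    base=np.array([[.07*np.cos(u),.07*np.sin(u),z] for u in t for z in(0,.012)])@R.T+[x,y,0]
    bar=np.array([[s,.01*np.cos(u),h-.01+.01*np.sin(u)] for u in t for s in(-.06,.06)])@R.T+[x,y,0]
    return [base,bar]
def srender(c,p,S=4):
    im=np.zeros((480*S,640*S),np.uint8)
    for q in stand_parts(p):
        cv2.fillConvexPoly(im,cv2.convexHull(np.round(proj(c,q)*S+S/2-.5).astype(np.int32)),255)
    return cv2.resize(im,(640,480),interpolation=cv2.INTER_AREA)/255.
E
cat > sf.py <<'E'
from h import *
def fitstand(S,T):
    b=onplane("top",(348.7,218),.006);M={}
    for c,I,(x0,y0,x1,y1) in(("top",T,(318,180,385,248)),("scene",S,(325,165,385,262))):
        J=I.astype(float);w=np.clip((J[:,:,2]-J[:,:,0]-15)/40,0,1)*(J[:,:,2]>90)*(J[:,:,1]>.55*J[:,:,2])*(J[:,:,1]<J[:,:,2])
        z=np.zeros(w.shape);z[y0:y1,x0:x1]=w[y0:y1,x0:x1];M[c]=cv2.GaussianBlur(z,(0,0),1)
    def cost(p): return sum(((cv2.GaussianBlur(srender(c,p),(0,0),1)-M[c])**2).sum() for c in M)
    best=None
    for h in(.21,.225,.24):
        e1=onplane("top",(327.6,190.5),h-.01);e2=onplane("top",(376.5,214.2),h-.01);a=np.arctan2(*(e2-e1)[[1,0]])
        p0=np.r_[b[:2],a,h];r=minimize(cost,p0,method="Nelder-Mead",options=dict(initial_simplex=[p0]+[p0+d for d in np.diag([.008,.008,.06,.01])],xatol=1e-4,maxiter=200))
        if best is None or r.fun<best.fun: best=r
    return best
E
python3 - <<'E'
from sf import *
S=cv2.imread("pics/scene0.png");T=cv2.imread("pics/top0.png")
r=fitstand(S,T);print(r.x,r.fun,np.degrees(r.x[2]))
for c,I in(("top",T),("scene",S)):
    cs,_=cv2.findContours((srender(c,r.x)>.5).astype(np.uint8),0,1);cv2.drawContours(I,cs,-1,(0,0,255),1)
cv2.imwrite("pics/c3.png",np.hstack([cv2.resize(T[175:255,310:390],(400,400)),cv2.resize(S[165:265,310:390],(400,500))[:400] if 0 else cv2.resize(S[165:265,305:405],(400,400))]))
E
```

```text
[ 0.61808495 -0.20862285 -2.03614043  0.21175087] 260.27626584940475 -116.6622528633308
```

View pics/c3.png

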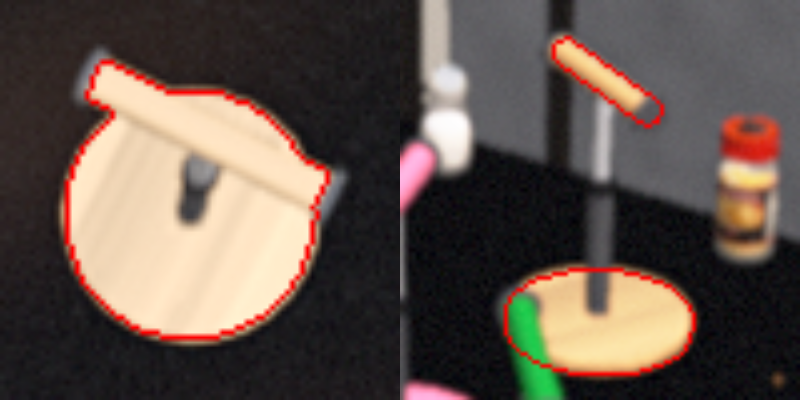

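```bash
cat > plan.py <<'E'
from h import *
from scipy.linalg import fractional_matrix_power as fmp
from scipy.spatial.transform import Rotation as Ro
HP=[0.5340,0.1376,-1.4298]; ST=[0.6181,-0.2086,-2.0361,0.2118]
def T(R,p): M=np.eye(4);M[:3,:3]=R;M[:3,3]=p;return M
def cur():
    s=bot.get_state();return T(Ro.from_rotvec(s["tcp_rot"]).as_matrix(),s["eef_pos"])
def rows(A,B,nmin=1,fs=.95):
    D=np.linalg.inv(A)@B
    w=Ro.from_matrix(D[:3,:3]).as_rotvec()
    N=max(nmin,int(np.ceil(max(np.abs(D[:3,3]).max()/.03/fs,np.abs(w).max()/.08/fs))))
    while 1:
        E=np.real(fmp(D,1/N));r=np.r_[E[:3,3]/.03,Ro.from_matrix(E[:3,:3]).as_rotvec()/.08]
        if np.abs(r).max()<=1:break
        N+=1
    mid=[np.round((A@np.linalg.matrix_power(E,k))[:3,3],3).tolist() for k in range(0,N+1,max(1,N//4))]
    return N,np.round(r,3).tolist(),mid
def hang(yawpose,crown):  # hp pose
    x=np.array([0,0,-1.]);u=np.array([np.cos(ST[2]),np.sin(ST[2]),0]);z=u;R=np.c_[x,np.cross(z,x),z]
    return T(R,crown-R@[-.087,0,.017])
# grasp (tcp in hp frame)
L=np.radians(30);zt=np.array([np.sin(L),0,-np.cos(L)]);yt=np.array([0,1.,0])
RG=np.c_[np.cross(yt,zt),yt,zt]
G=T(RG,np.array([.006,.076,.0245])+.0187*zt)
H0=T(Rz(HP[2]),np.r_[HP[:2],0])
u=np.array([np.cos(ST[2]),np.sin(ST[2]),0])
HH=hang(0,np.r_[ST[:2],ST[3]]+.038*u)
def off(M,d): # back off along tool z
    return M@T(np.eye(3),[0,0,-d])
E
python3 - <<'E'
from plan import *
A=cur();B=H0@G;C=HH@G
print(B[:3,3],C[:3,3],B[:3,:3],C[:3,:3])
P=off(B,.12);print(rows(A,P));print(rows(P,B))
for px in((341,300),(411,345),(491,330),(445,291)):print(onplane("top",px,0))
E
```

```text
[0.61140294 0.13308258 0.00830532] [ 0.67287096 -0.2688905   0.10945   ] [[-0.12170222  0.99007647  0.07026481]
 [ 0.85743138  0.14052962 -0.49503824]
 [-0.5         0.         -0.8660254 ]] [[ 0.22434711  0.89368535  0.38858058]
 [ 0.44684268 -0.44869421  0.77395422]
 [ 0.8660254   0.         -0.5       ]]
(20, [-0.97, 0.088, 0.434, 0.187, -0.29, 0.698], [[0.176, 0.6, 0.223], [0.317, 0.553, 0.164], [0.443, 0.464, 0.125], [0.542, 0.34, 0.108], [0.603, 0.192, 0.112]])
(5, [0.0, -0.0, 0.8, 0.0, 0.0, -0.0], [[0.603, 0.192, 0.112], [0.605, 0.181, 0.091], [0.606, 0.169, 0.071], [0.608, 0.157, 0.05], [0.61, 0.145, 0.029], [0.611, 0.133, 0.008]])
[ 0.38994776 -0.19283835  0.        ]
[ 0.27294703 -0.38155769  0.        ]
[ 0.3157437  -0.59682075  0.        ]
[ 0.41835385 -0.47591985  0.        ]
```

Emit:
play_rows(deltas=[1,-0.97,0.088,0.434,0.187,-0.29,0.698,1,-0.97,0.088,0.434,0.187,-0.29,0.698,1,-0.97,0.088,0.434,0.187,-0.29,0.698,1,-0.97,0.088,0.434,0.187,-0.29,0.698,1,-0.97,0.088,0.434,0.187,-0.29,0.698,1,-0.97,0.088,0.434,0.187,-0.29,0.698,1,-0.97,0.088,0.434,0.187,-0.29,0.698,1,-0.97,0.088,0.434,0.187,-0.29,0.698,1,-0.97,0.088,0.434,0.187,-0.29,0.698,1,-0.97,0.088,0.434,0.187,-0.29,0.698])

```text
clock: 2.0
eef_pos: [0.444, 0.463, 0.1249]
tcp_rot: [1.205, 2.664, -0.264]
contact_force: [0.4, -0.4, 0.1]
grip_width: 0.0872
finger_force: 0.0
```

```bash
python3 - <<'E'
from plan import *
import json
s=bot.get_state();json.dump([s["joint_positions"].tolist(),s["eef_pos"].tolist(),s["tcp_rot"].tolist()],open("d1.json","w"))
q=s["joint_positions"];print(q,s["eef_pos"])
e=lambda a,t:Ro.from_euler(a,t).as_matrix()
R=e('z',q[0])@e('y',q[1]+q[2])@e('z',q[3])@e('y',q[4])@e('z',q[5]+np.pi/2)
print(R-cur()[:3,:3])
print(rows(cur(),off(H0@G,.12)))
E
```

```text
[ 0.75508651  0.71965419  1.38424423 -0.28507978  1.14250985  0.16695635] [0.4440247  0.46300502 0.12493738]
[[ 0.00000000e+00  2.22044605e-16  3.46944695e-16]
 [ 1.11022302e-16  1.11022302e-16 -2.49800181e-16]
 [-3.88578059e-16  1.80411242e-16  1.11022302e-16]]
(11, [-0.879, 0.082, 0.393, 0.169, -0.264, 0.632], [[0.444, 0.463, 0.125], [0.483, 0.421, 0.116], [0.519, 0.376, 0.11], [0.549, 0.327, 0.107], [0.575, 0.275, 0.107], [0.595, 0.22, 0.11]])
```

Emit:
play_rows(deltas=[1,-0.97,0.088,0.434,0.187,-0.29,0.698,1,-0.97,0.088,0.434,0.187,-0.29,0.698,1,-0.97,0.088,0.434,0.187,-0.29,0.698,1,-0.97,0.088,0.434,0.187,-0.29,0.698,1,-0.97,0.088,0.434,0.187,-0.29,0.698,1,-0.97,0.088,0.434,0.187,-0.29,0.698,1,-0.97,0.088,0.434,0.187,-0.29,0.698,1,-0.97,0.088,0.434,0.187,-0.29,0.698,1,-0.97,0.088,0.434,0.187,-0.29,0.698,1,-0.97,0.088,0.434,0.187,-0.29,0.698])

```text
clock: 3.0
eef_pos: [0.6032, 0.1914, 0.1118]
tcp_rot: [1.777, 2.042, -0.476]
contact_force: [-0.6, -0.1, 0.3]
grip_width: 0.0873
finger_force: 0.0
```

```bash
cat >> plan.py <<'E'
def fk(q,P):
    e=lambda a,t:Ro.from_euler(a,t).as_matrix()
    R1=e('z',q[0]);Ra=R1@e('y',q[1]);Rb=Ra@e('y',q[2]);Rc=Rb@e('z',q[3]);Rd=Rc@e('y',q[4])
    h,a1,l2,a3,l3,l6=P
    w=R1@[a1,0,h]+Ra@[0,0,l2]+Rb@[a3,0,l3]
    return w+Rd@[0,0,l6],Rd@e('z',q[5]+np.pi/2),w
E
python3 - <<'E'
from plan import *
import json
from scipy.optimize import least_squares
s=bot.get_state();json.dump([s["joint_positions"].tolist(),s["eef_pos"].tolist(),s["tcp_rot"].tolist()],open("d2.json","w"))
D=[([1.10649156,.528462539,1.43386764,-7.9e-6,1.18137937,-.178502995],[.17585695,.59900966,.22158487])]+[json.load(open(f))[:2] for f in("d1.json","d2.json")]
r=least_squares(lambda P:np.concatenate([fk(q,P)[0]-p for q,p in D]),[.3,0,.4,0,.4,.25]);print(r.x,r.fun.round(4))
C=HH@G
lo=np.array([-3.08,-.75,.22,-1.43,0,-2.85]);hi=np.array([3.08,2.2,2.44,4.57,2.65,2.85])
for n,M in(("pick",H0@G),("hang",C),("above",T(np.eye(3),[0,0,.12])@C)):
    f=lambda q:np.r_[(fk(q,r.x)[0]-M[:3,3])*5,(fk(q,r.x)[1]-M[:3,:3]).ravel()]
    k=least_squares(f,np.clip(s["joint_positions"]+([0]*6 if n=="pick" else [-.7,0,0,1,0,0]),lo,hi),bounds=(lo,hi));print(n,k.x.round(2),k.cost,fk(k.x,r.x)[2])
print(s["joint_positions"].round(2),rows(cur(),off(H0@G,.12)))
print(rows(cur(),off(H0@G,.01)))
E
```

```text
[0.1782101  0.15305427 0.7684964  0.51622832 0.29142511 0.03406456] [ 0.0986 -0.0511 -0.0022  0.0319 -0.0271  0.0057 -0.0105  0.0187 -0.0036]
pick [ 0.24  0.98  1.39 -0.66  0.95  0.54] 2.4512288859026385e-25 [0.6090094  0.14994584 0.0378061 ]
hang [-0.42  0.79  1.25  1.11  1.31 -0.4 ] 1.155891729606103e-21 [ 0.65963413 -0.29525491  0.12648228]
above [-0.42  0.58  1.25  1.07  1.4  -0.21] 1.7116389838128482e-24 [ 0.65963413 -0.29525491  0.24648228]
[ 0.37  0.77  1.41 -0.56  1.15  0.51] (1, [0.024, -0.004, -0.029, -0.01, 0.0, -0.031], [[0.603, 0.191, 0.112], [0.603, 0.192, 0.112]])
(4, [0.006, -0.0, 0.909, -0.002, 0.0, -0.008], [[0.603, 0.191, 0.112], [0.605, 0.178, 0.088], [0.607, 0.165, 0.064], [0.609, 0.151, 0.041], [0.611, 0.138, 0.017]])
```

```bash
cat >> plan.py <<'E'
def fk(q,P):
    e=lambda a,t:Ro.from_euler(a,t).as_matrix()
    R1=e('z',q[0]);Ra=R1@e('y',q[1]);Rb=Ra@e('y',q[2]);Rc=Rb@e('z',q[3]);Rd=Rc@e('y',q[4])
    h,dy,l2,l3,l6=P
    w=R1@[0,dy,h]+Ra@[0,0,l2]+Rb@[0,0,l3]
    return w+Rd@[0,0,l6],Rd@e('z',q[5]+np.pi/2),w
E
python3 - <<'E'
from plan import *
import json
from scipy.optimize import least_squares
s=bot.get_state()
D=[([1.10649156,.528462539,1.43386764,-7.9e-6,1.18137937,-.178502995],[.17585695,.59900966,.22158487])]+[json.load(open(f))[:2] for f in("d1.json","d2.json")]
r=least_squares(lambda P:np.concatenate([fk(q,P)[0]-p for q,p in D]),[.3,0.1,.4,.4,.25]);print(r.x.round(4),r.fun.round(4))
C=HH@G
lo=np.array([-3.08,-.75,.22,-1.43,0,-2.85]);hi=np.array([3.08,2.2,2.44,4.57,2.65,2.85])
for n,M in(("pick",H0@G),("hang",C),("above",T(np.eye(3),[0,0,.12])@C)):
    f=lambda q:np.r_[(fk(q,r.x)[0]-M[:3,3])*5,(fk(q,r.x)[1]-M[:3,:3]).ravel()]
    k=least_squares(f,np.clip(s["joint_positions"]+([0]*6 if n=="pick" else [-.7,0,0,1,0,0]),lo,hi),bounds=(lo,hi));print(n,k.x.round(2),k.cost,fk(k.x,r.x)[2])
E
```

```text
[0.2591 0.111  0.4855 0.4009 0.3053] [ 0.0002  0.0003 -0.0015 -0.0012 -0.0011  0.0016  0.0013  0.0006 -0.0001]
pick [ 0.28  0.88  1.52 -0.66  0.94  0.59] 5.4064013669322665e-31 [0.58995037 0.28422288 0.27271185]
hang [-0.89  1.05  1.17  0.91  1.56 -0.75] 1.270006330171331e-27 [ 0.55423328 -0.50518674  0.26210518]
above [-0.89  0.91  1.12  0.92  1.67 -0.6 ] 8.029025422815275e-29 [ 0.55423328 -0.50518674  0.38210518]
```

Emit:
play_rows(deltas=[1,0.006,0,0.909,-0.002,0,-0.008,1,0.006,0,0.909,-0.002,0,-0.008,1,0.006,0,0.909,-0.002,0,-0.008,1,0,0,0,0,0,0])

```text
clock: 3.4
eef_pos: [0.6059, 0.1502, 0.0377]
tcp_rot: [1.776, 2.048, -0.485]
contact_force: [-0.8, -0.7, 0.1]
grip_width: 0.087
finger_force: 0.0
```

```bash
python3 - <<'E'
from plan import *
print(rows(cur(),H0@G))
E
```

```text
(2, [-0.011, 0.053, 0.572, -0.047, 0.003, 0.019], [[0.606, 0.15, 0.038], [0.609, 0.142, 0.023], [0.611, 0.133, 0.008]])
```

Emit:
play_rows(deltas=[1,-0.011,0.053,0.572,-0.047,0.003,0.019,1,-0.011,0.053,0.572,-0.047,0.003,0.019,1,0,0,0,0,0,0])

```text
clock: 3.7
eef_pos: [0.6134, 0.1351, 0.0108]
tcp_rot: [1.773, 2.043, -0.469]
contact_force: [-0.1, -0.2, 0.2]
grip_width: 0.0873
finger_force: 0.0
```

Emit:
play_rows(deltas=[-1,0,0,0,0,0,0,-1,0,0,0,0,0,0,-1,0,0,0,0,0,0,-1,0,0,0,0,0,0,-1,0,0,0,0,0,0,-1,0,0,0,0,0,0,-1,0,0,0,0,0,0,-1,0,0,0,0,0,0], newtons=45)

```text
clock: 4.5
eef_pos: [0.6139, 0.1354, 0.0114]
tcp_rot: [1.772, 2.043, -0.466]
contact_force: [0.1, 0.5, 0.5]
grip_width: 0.0306
finger_force: 0.0
```

```bash
python3 - <<'E'
from plan import *
for c in("scene","top"):cv2.imwrite(f"pics/{c}1.png",optics.get_image(c)[:,:,::-1])
S=cv2.imread("pics/scene1.png");Tp=cv2.imread("pics/top1.png")
cv2.imwrite("pics/g1.png",np.hstack([cv2.resize(S[150:250,190:290],(400,400)),cv2.resize(Tp[180:300,170:290],(400,400))]))
A=cur();print(A[:3,3])
B=T(np.eye(3),[0,0,.06])@A;print(rows(A,B))
E
```

```text
[0.61395462 0.13540523 0.01135878]
(2, [-0.499, 0.007, -0.867, 0.0, 0.0, -0.0], [[0.614, 0.135, 0.011], [0.614, 0.135, 0.041], [0.614, 0.135, 0.071]])
```

View pics/g1.png

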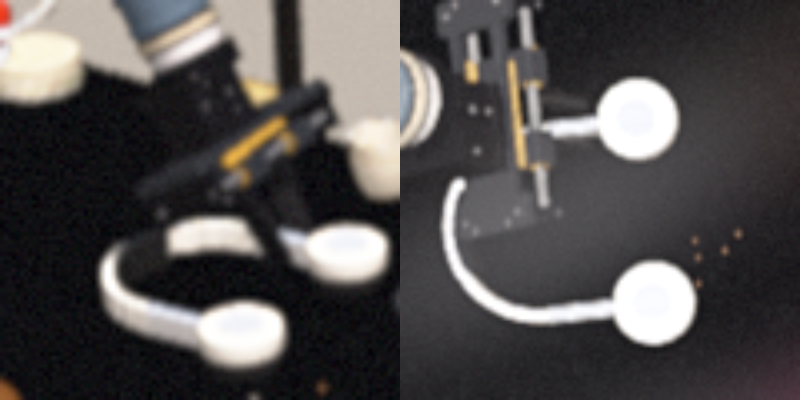

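Emit:
play_rows(deltas=[-0.25,0.04,-0.07,0.07,0,0,0,-1,0,0,0,0,0,0,-1,0,0,0,0,0,0,-1,0,0,0,0,0,0,-1,0,0,0,0,0,0,-1,0,0,0,0,0,0,-1,0,0,0,0,0,0])

```text
clock: 5.3
eef_pos: [0.6116, 0.1351, 0.009]
tcp_rot: [1.772, 2.043, -0.467]
contact_force: [0.1, 0.7, 0.4]
grip_width: 0.0094
finger_force: 44.9
```

```bash
python3 - <<'E'
from plan import *
A=cur();B=T(np.eye(3),[0,0,.26])@A;print(rows(A,B))
C=T(np.eye(3),[0,0,.21])@HH@G
N,r,m=rows(B,C);print(N,r)
Gi=np.linalg.inv(G);D=fmp(np.linalg.inv(B)@C,1/N).real
for k in range(0,N+1,4):
    M=B@np.linalg.matrix_power(D,k);H=M@Gi
    print(k,M[:3,3].round(3),*[(H@np.r_[p,1])[:3].round(3) for p in([-.105,0,.017],[.092,.076,.017],[.092,-.076,.017])],(M@[0,0,-.3,1])[:3].round(2))
E
```

```text
(8, [-0.541, 0.007, -0.939, 0.0, 0.0, -0.0], [[0.612, 0.135, 0.009], [0.612, 0.135, 0.074], [0.612, 0.135, 0.139], [0.612, 0.135, 0.204], [0.612, 0.135, 0.269]])
20 [-0.698, 0.214, -0.234, -0.105, 0.947, 0.408]
0 [0.612 0.135 0.269] [0.519 0.243 0.277] [0.623 0.059 0.278] [0.472 0.038 0.277] [0.59 0.28 0.53]
4 [0.642 0.072 0.329] [0.558 0.182 0.367] [ 0.646 -0.003  0.314] [ 0.494 -0.008  0.301] [0.61 0.14 0.62]
8 [ 0.662 -0.008  0.367] [0.586 0.092 0.434] [ 0.661 -0.075  0.329] [ 0.511 -0.061  0.31 ] [ 0.62 -0.04  0.66]
12 [ 0.674 -0.098  0.379] [ 0.602 -0.016  0.471] [ 0.669 -0.15   0.322] [ 0.522 -0.116  0.303] [ 0.61 -0.21  0.65]
16 [ 0.677 -0.188  0.363] [ 0.607 -0.132  0.474] [ 0.671 -0.22   0.293] [ 0.529 -0.167  0.28 ] [ 0.59 -0.37  0.58]
20 [ 0.673 -0.269  0.319] [ 0.601 -0.243  0.44 ] [ 0.669 -0.277  0.243] [ 0.533 -0.208  0.243] [ 0.56 -0.5   0.47]
```

Emit:
play_rows(deltas=[-1,-0.25,0,-0.43,0,0,0,-1,-0.48,0,-0.84,0,0,0,-1,-0.48,0,-0.84,0,0,0,-1,-0.48,0,-0.84,0,0,0,-1,-0.48,0,-0.84,0,0,0,-1,-0.48,0,-0.84,0,0,0,-1,-0.48,0,-0.84,0,0,0,-1,-0.48,0,-0.84,0,0,0,-1,-0.48,0,-0.84,0,0,0,-1,-0.25,0,-0.43,0,0,0])

```text
clock: 6.3
eef_pos: [0.6109, 0.1358, 0.2748]
tcp_rot: [1.772, 2.04, -0.459]
contact_force: [0.3, -0.3, -2.6]
grip_width: 0.0094
finger_force: 45.0
```

Emit:
play_rows(deltas=[-1,-0.35,0.107,-0.117,-0.05,0.47,0.204,-1,-0.698,0.214,-0.234,-0.105,0.947,0.408,-1,-0.698,0.214,-0.234,-0.105,0.947,0.408,-1,-0.698,0.214,-0.234,-0.105,0.947,0.408,-1,-0.698,0.214,-0.234,-0.105,0.947,0.408,-1,-0.698,0.214,-0.234,-0.105,0.947,0.408,-1,-0.698,0.214,-0.234,-0.105,0.947,0.408,-1,-0.698,0.214,-0.234,-0.105,0.947,0.408,-1,-0.698,0.214,-0.234,-0.105,0.947,0.408,-1,-0.698,0.214,-0.234,-0.105,0.947,0.408])

```text
clock: 7.3
eef_pos: [0.6657, -0.0421, 0.3772]
tcp_rot: [-2.307, -2.023, -0.394]
contact_force: [0.5, -0.2, -2.2]
grip_width: 0.0098
finger_force: 45.0
```

```bash
python3 - <<'E'
from plan import *
A=cur();C=T(np.eye(3),[0,0,.21])@HH@G
print(rows(A,C)); print(bot.get_state()["joint_positions"].round(2))
E
```

```text
(11, [-0.666, 0.209, -0.215, -0.1, 0.901, 0.389], [[0.666, -0.042, 0.377], [0.671, -0.085, 0.381], [0.674, -0.129, 0.378], [0.676, -0.172, 0.369], [0.676, -0.213, 0.354], [0.674, -0.251, 0.332]])
[-0.35  0.41  1.23  0.25  1.42 -0.24]
```

Emit:
play_rows(deltas=[-1,-0.698,0.214,-0.234,-0.105,0.947,0.408,-1,-0.698,0.214,-0.234,-0.105,0.947,0.408,-1,-0.698,0.214,-0.234,-0.105,0.947,0.408,-1,-0.698,0.214,-0.234,-0.105,0.947,0.408,-1,-0.698,0.214,-0.234,-0.105,0.947,0.408,-1,-0.698,0.214,-0.234,-0.105,0.947,0.408,-1,-0.698,0.214,-0.234,-0.105,0.947,0.408,-1,-0.698,0.214,-0.234,-0.105,0.947,0.408,-1,-0.698,0.214,-0.234,-0.105,0.947,0.408,-1,-0.5,0.15,-0.16,-0.07,0.65,0.28])

```text
clock: 8.3
eef_pos: [0.6713, -0.2563, 0.3292]
tcp_rot: [-2.029, -1.289, -1.104]
contact_force: [0.6, -0.3, -2.5]
grip_width: 0.0098
finger_force: 45.0
```

Emit:
play_rows(deltas=[-1,0,0,0,0,0,0,-1,0,0,0,0,0,0,-1,0,0,0,0,0,0,-1,0,0,0,0,0,0])

```text
clock: 8.7
eef_pos: [0.6729, -0.2524, 0.3335]
tcp_rot: [-2.026, -1.299, -1.105]
contact_force: [-1.0, -0.3, -2.7]
grip_width: 0.0099
finger_force: 45.0
```

```bash
python3 - <<'E'
from plan import *
for c in("scene","top"):cv2.imwrite(f"pics/{c}2.png",optics.get_image(c)[:,:,::-1])
A=cur();C=T(np.eye(3),[0,0,.21])@HH@G
print(A[:3,3],rows(A,C)); H=A@np.linalg.inv(G);print(H.round(3))
S=cv2.imread("pics/scene2.png");Tp=cv2.imread("pics/top2.png")
for c,I in(("top",Tp),("scene",S)):
    cs,_=cv2.findContours((render(c,H[:3,:3],H[:3,3])>.5).astype(np.uint8),1,1);cv2.drawContours(I,cs,-1,(0,0,255),1)
cv2.imwrite("pics/g2.png",np.hstack([cv2.resize(S[110:270,290:420],(390,480)),cv2.resize(Tp[140:280,285:405],(400,467)) if 0 else cv2.resize(Tp[135:295,280:413],(400,480))]))
E
```

```text
[ 0.67277637 -0.25264892  0.33320464] (1, [-0.656, 0.225, -0.15, -0.093, 0.78, 0.375], [[0.673, -0.253, 0.333], [0.673, -0.269, 0.319]])
[[-0.007  0.903 -0.429  0.608]
 [-0.066 -0.429 -0.901 -0.212]
 [-0.998  0.022  0.063  0.346]
 [ 0.     0.     0.     1.   ]]
```

View pics/g2.png

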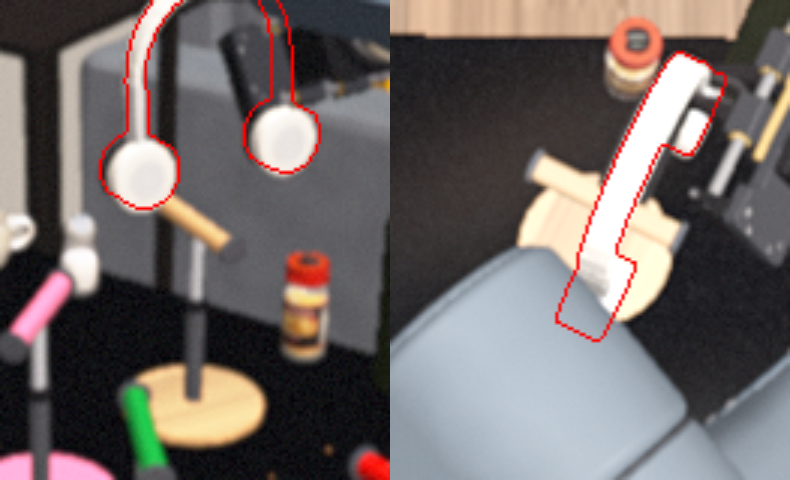

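Emit:
play_rows(deltas=[-1,-0.656,0.225,-0.15,-0.093,0.78,0.375,-1,0,0,0,0,0,0,-1,-0.433,0,0.25,0,0,0,-1,-0.866,0,0.5,0,0,0,-1,-0.866,0,0.5,0,0,0,-1,-0.866,0,0.5,0,0,0,-1,-0.866,0,0.5,0,0,0,-1,-0.866,0,0.5,0,0,0,-1,-0.433,0,0.25,0,0,0,-1,0,0,0,0,0,0])

```text
clock: 9.8
eef_pos: [0.6715, -0.2682, 0.1357]
tcp_rot: [-1.993, -1.223, -1.148]
contact_force: [-0.6, 0.5, -1.8]
grip_width: 0.0095
finger_force: 45.0
```

Emit:
play_rows(deltas=[-1,0,0,0,0,0,0,-1,0,0,0,0,0,0])

```text
clock: 10.0
eef_pos: [0.673, -0.2703, 0.1401]
tcp_rot: [-1.995, -1.229, -1.153]
contact_force: [-0.2, -0.6, -2.0]
grip_width: 0.0099
finger_force: 45.0
```

```bash
python3 - <<'E'
from plan import *
for c in("scene","top"):cv2.imwrite(f"pics/{c}3.png",optics.get_image(c)[:,:,::-1])
A=cur();C=T(np.eye(3),[0,0,.02])@HH@G
print(A[:3,3],rows(A,C)); H=A@np.linalg.inv(G);print(H.round(3),H@[-.087,0,.017,1],bot.get_state()["contact_force"])
S=cv2.imread("pics/scene3.png");Tp=cv2.imread("pics/top3.png")
for c,I in(("top",Tp),("scene",S)):
    cs,_=cv2.findContours((render(c,H[:3,:3],H[:3,3])>.5).astype(np.uint8),1,1);cv2.drawContours(I,cs,-1,(0,0,255),1)
    cv2.drawContours(I,cv2.findContours((srender(c,ST)>.5).astype(np.uint8),0,1)[0],-1,(255,0,0),1)
cv2.imwrite("pics/g3.png",np.hstack([cv2.resize(S[130:290,290:420],(390,480)),cv2.resize(Tp[135:295,280:413],(400,480))]))
E
```

```text
[ 0.67273416 -0.27032535  0.13986919] (1, [-0.278, -0.018, 0.212, 0.026, -0.002, -0.002], [[0.673, -0.27, 0.14], [0.673, -0.269, 0.129]])
[[ 0.001  0.893 -0.45   0.609]
 [-0.    -0.45  -0.893 -0.229]
 [-1.     0.001 -0.     0.155]
 [ 0.     0.     0.     1.   ]] [ 0.60087066 -0.24382835  0.24214658  1.        ] [-0.88508272 -0.5684309  -2.88318145]
```

View pics/g3.png

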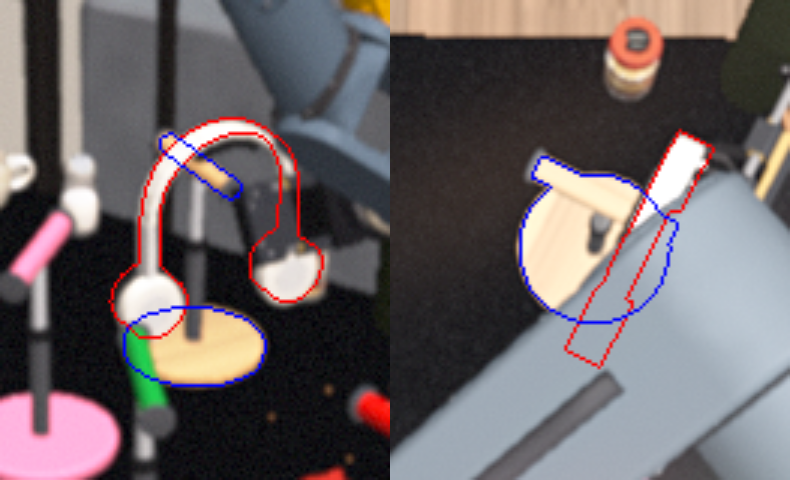

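Emit:
play_rows(deltas=[-1,-0.22,0,0.125,0,0,0,-1,-0.22,0,0.125,0,0,0,-1,-0.145,0,0.083,0,0,0,-1,0,0,0,0,0,0,-1,0,0,0,0,0,0])

```text
clock: 10.6
eef_pos: [0.672, -0.2674, 0.1263]
tcp_rot: [-1.979, -1.235, -1.163]
contact_force: [-12.4, 9.5, 22.0]
grip_width: 0.0094
finger_force: 45.0
```

Emit:
play_rows(deltas=[-1,-0.058,0,0.033,0,0,0,-1,0,0,0,0,0,0,-1,-0.058,0,0.033,0,0,0,-1,0,0,0,0,0,0])

```text
clock: 11.0
eef_pos: [0.6721, -0.2675, 0.1258]
tcp_rot: [-1.974, -1.239, -1.168]
contact_force: [-18.0, 10.1, 32.5]
grip_width: 0.0094
finger_force: 45.0
```

Emit:
play_rows(deltas=[-1,0.15,0,-0.085,0,0,0,-1,0.15,0,-0.085,0,0,0,-1,0,0,0,0,0,0])

```text
clock: 11.3
eef_pos: [0.6718, -0.2676, 0.1272]
tcp_rot: [-1.987, -1.23, -1.154]
contact_force: [-3.9, 5.4, 6.7]
grip_width: 0.0096
finger_force: 45.0
```

```bash
python3 - <<'E'
from plan import *
for c in("scene","top"):cv2.imwrite(f"pics/{c}4.png",optics.get_image(c)[:,:,::-1])
s=bot.get_state();A=cur();H=A@np.linalg.inv(G);print(H.round(3),H@[-.087,0,.017,1],s["contact_force"],s["ft_torque"],s["joint_positions"].round(2))
S=cv2.imread("pics/scene4.png");Tp=cv2.imread("pics/top4.png")
for c,I in(("top",Tp),("scene",S)):
    cv2.drawContours(I,cv2.findContours((srender(c,ST)>.5).astype(np.uint8),0,1)[0],-1,(255,0,0),1)
    if c=="scene":cv2.drawContours(I,cv2.findContours((render(c,H[:3,:3],H[:3,3])>.5).astype(np.uint8),1,1)[0],-1,(0,0,255),1)
cv2.imwrite("pics/g4.png",np.hstack([cv2.resize(S[140:240,320:400],(480,600)),cv2.resize(Tp[150:410,310:448],(318,600))]))
E
```

```text
[[ 0.003  0.895 -0.446  0.607]
 [ 0.006 -0.446 -0.895 -0.226]
 [-1.    -0.    -0.006  0.143]
 [ 0.     0.     0.     1.   ]] [ 0.59965305 -0.24210695  0.22956614  1.        ] [-4.08198429  5.74804235  7.68641008] [-0.47384481 -0.45765647  0.59148898] [-0.89  0.98  1.21  0.91  1.57 -0.74]
```

View pics/g4.png

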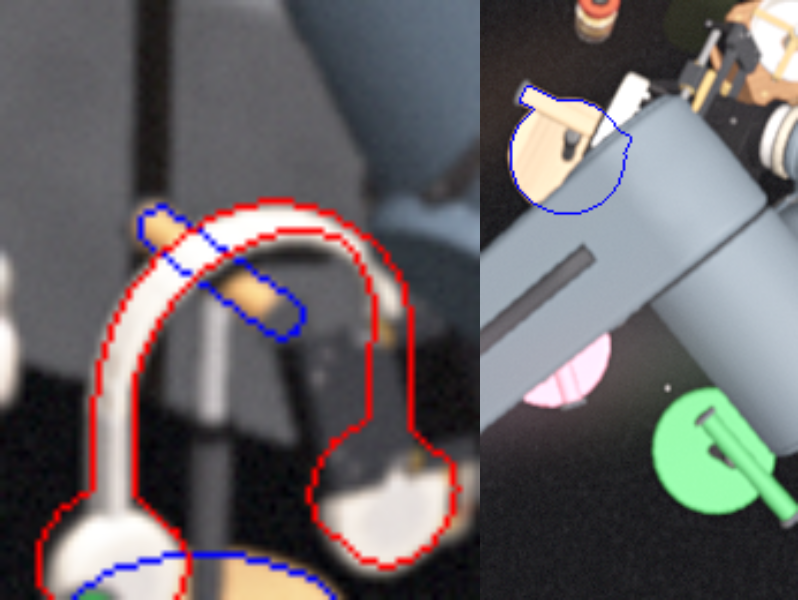

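Emit:
play_rows(deltas=[-1,0.29,0,-0.167,0,0,0,-1,0.29,0,-0.167,0,0,0,-1,0,0,0,0,0,0])

```text
clock: 11.7
eef_pos: [0.6728, -0.2707, 0.1458]
tcp_rot: [-1.996, -1.228, -1.153]
contact_force: [-0.1, 0.3, -1.7]
grip_width: 0.0097
finger_force: 45.0
```

```bash
python3 - <<'E'
from plan import *
s=bot.get_state();print(s["contact_force"],s["ft_torque"],s["eef_pos"],s["tcp_rot"])
S=cv2.imread("pics/scene0.png");Tp=cv2.imread("pics/top0.png")
cv2.imwrite("pics/m.png",np.hstack([cv2.resize(S[180:280,405:505],(400,400),interpolation=2),cv2.resize(Tp[130:230,395:495],(400,400),interpolation=2)]))
E
```

```text
[-0.12352862  0.31448738 -1.65385323] [-0.89348888  0.37292672 -0.04975638] [ 0.6728248  -0.2707      0.14577314] [-1.99600955 -1.22820698 -1.15330346]
```

View pics/m.png

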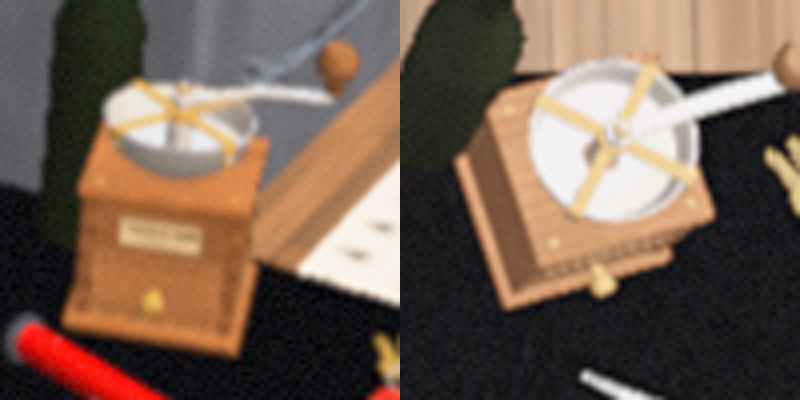

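```bash
python3 - <<'E'
from plan import *
for n,a,b in(("FL",(425,227.5),(430,197.5)),("FR",(466.2,233.7),(473.7,183.7)),("rimC",(450.5,208.7),(448.7,165)),("baseFL",(421,261),(421,207)),("baseFR",(464.5,268.5),(463,195)),("bottletop",(433,145),(423,118)),("knob",(490,196),(494,146))):
    print(n,tri(a,b))
print("top left@.13",onplane("top",(416.2,153.7),.12),"bottle base top view",onplane("top",(400,168),0),"scene",onplane("scene",(425,241),0))
R=Ro.from_rotvec([-1.987,-1.23,-1.154]).as_matrix();p=np.array([.6718,-.2676,.1272])
for c in([-.0375,95e-3,-.0697],[.0375,.095,-.0697],[-.0375,.095,-.16],[-.0375,-.095,-.0697],[0,.02,0],[0,.095,-.0697]): print(c,(p+R@c).round(3))
dF=np.array([-4.08+.3,5.75-.1,7.69+2.4]);dt=np.array([-.474+.893,-.458-.373,.591+.05])
# line of action rel to reference
r0=np.cross(dF,dt)/dF.dot(dF);print("r0",r0,"dir",dF/np.linalg.norm(dF),"pitch",dF.dot(dt)/np.linalg.norm(dF)/np.linalg.norm(dt))
for d in(0,.0187,.15,.2,.3): print(d,(p-R[:,2]*d+r0).round(3))
E
```

```text
FL (array([ 0.65160415, -0.41483658,  0.11393225]), np.float64(0.0007706137056999833))
FR (array([ 0.68699774, -0.52417254,  0.1145106 ]), np.float64(0.005836722042022925))
rimC (array([ 0.72522862, -0.45344078,  0.15316808]), np.float64(0.0007818270978643921))
baseFL (array([ 0.64992104, -0.41313374,  0.00593489]), np.float64(0.00031125121207281744))
baseFR (array([ 0.68537581, -0.53041771,  0.00543478]), np.float64(0.0014047574299916657))
bottletop (array([ 0.78312701, -0.35858379,  0.30287087]), np.float64(0.0035741836367159524))
knob (array([ 0.7567953 , -0.54844011,  0.20607436]), np.float64(0.00038716061849664626))
top left@.13 [ 0.76518992 -0.37985095  0.12      ] bottle base top view [ 0.76352942 -0.35691249  0.        ] scene [ 0.76927314 -0.36532182  0.        ]
[-0.0375, 0.095, -0.0697] [ 0.722 -0.381  0.129]
[0.0375, 0.095, -0.0697] [ 0.738 -0.348  0.194]
[-0.0375, 0.095, -0.16] [ 0.687 -0.451  0.174]
[-0.0375, -0.095, -0.0697] [ 0.551 -0.296  0.129]
[0, 0.02, 0] [ 0.69  -0.277  0.127]
[0, 0.095, -0.0697] [ 0.73  -0.364  0.162]
r0 [0.08111418 0.04493133 0.00522791] dir [-0.31069414  0.46439733  0.82933966] pitch 0.01372660815089927
0 [ 0.753 -0.223  0.132]
0.0187 [ 0.746 -0.237  0.142]
0.15 [ 0.695 -0.339  0.207]
0.2 [ 0.675 -0.378  0.232]
0.3 [ 0.637 -0.456  0.281]
```

```bash
cat > clr.py <<'E'
from plan import *
t=np.linspace(0,2*np.pi,60)
rim=np.c_[.7252+.05*np.cos(t),-.4534+.05*np.sin(t),0*t+.153]
FL=np.array([.6516,-.4148,.1139]);BL=np.array([.766,-.380,.114]);FR=np.array([.687,-.524,.1145])
edge=np.array([FL+(BL-FL)*k for k in np.linspace(0,1,40)]+[FL+(FR-FL)*k for k in np.linspace(0,1,40)])
bot_=np.array([[.767+.036*np.cos(a),-.361+.036*np.sin(a),z] for a in t for z in np.linspace(0,.2,11)])
c,s=np.cos(ST[2]),np.sin(ST[2])
disc=(np.array([[e*k,.014*np.cos(a),ST[3]-.01+.014*np.sin(a)] for a in t for e in(1,) for k in(.06,.066)]))@Rz(ST[2]).T+np.r_[ST[:2],0]
def sd(P,M): # signed dist of pts to body box
    q=(P-M[:3,3])@M[:3,:3];h=np.array([.0375,.095,.07]);q=q-[0,0,-.0697-.07];d=np.abs(q)-h
    return (np.linalg.norm(np.maximum(d,0),axis=1)+np.minimum(d.max(1),0)).min()
def rep(M): return [round(1000*sd(x,M),1) for x in(rim,edge,bot_,disc)]
def pose(shift,yaw,roll,dz=0):
    ax=np.r_[ST[:2],ST[3]]+shift*u
    H=hang(0,ax)
    Q=Ro.from_euler('z',yaw).as_matrix()@Ro.from_rotvec(roll*u).as_matrix()
    # rotate about crown (yaw), about bar axis (roll ~ contact point)
    Hn=T(Q,[0,0,0])@T(np.eye(3),-ax)@H;Hn=T(np.eye(3),ax+[0,0,dz])@Hn
    return Hn@G
E
python3 - <<'E'
from clr import *
M0=T(Ro.from_rotvec([-1.987,-1.23,-1.154]).as_matrix(),[.6718,-.2676,.1272]);print("contact pose",rep(M0))
for a in((.038,0,0),(.024,0,0),(.024,.1,0),(.024,-.1,0),(.024,0,.06),(.024,0,-.06),(.024,.15,-.06),(.024,.15,.06),(.02,.12,.08),(.02,.12,-.08),(.02,.18,0)):print(a,rep(pose(*a)))
# flipped option IK
from scipy.optimize import least_squares
P=[.2591,.111,.4855,.4009,.3053];lo=np.array([-3.08,-.75,.22,-1.43,0,-2.85]);hi=np.array([3.08,2.2,2.44,4.57,2.65,2.85])
z=-u;x=np.array([0,0,-1.]);R=np.c_[x,np.cross(z,x),z];F=T(R,np.r_[ST[:2],ST[3]]-.038*u-R@[-.087,0,.017])@G
rng=np.random.default_rng(0);seen=set()
for i in range(60):
    k=least_squares(lambda q:np.r_[(fk(q,P)[0]-F[:3,3])*5,(fk(q,P)[1]-F[:3,:3]).ravel()],rng.uniform(lo,hi),bounds=(lo,hi))
    if k.cost<1e-8: seen.add(tuple(k.x.round(2)))
print("flip",seen)
E
```

```text
contact pose [np.float64(-4.0), np.float64(19.5), np.float64(-1.5), np.float64(4.8)]
(0.038, 0, 0) [np.float64(-12.7), np.float64(5.0), np.float64(-2.5), np.float64(12.0)]
(0.024, 0, 0) [np.float64(-8.2), np.float64(11.3), np.float64(-5.3), np.float64(5.0)]
(0.024, 0.1, 0) [np.float64(-8.2), np.float64(15.5), np.float64(-11.1), np.float64(5.1)]
(0.024, -0.1, 0) [np.float64(-1.8), np.float64(7.8), np.float64(0.9), np.float64(5.1)]
(0.024, 0, 0.06) [np.float64(-5.5), np.float64(17.1), np.float64(-7.6), np.float64(5.0)]
(0.024, 0, -0.06) [np.float64(-10.9), np.float64(5.8), np.float64(-2.7), np.float64(5.0)]
(0.024, 0.15, -0.06) [np.float64(-12.4), np.float64(11.2), np.float64(-12.5), np.float64(5.0)]
(0.024, 0.15, 0.06) [np.float64(1.2), np.float64(24.6), np.float64(-17.9), np.float64(5.5)]
(0.02, 0.12, 0.08) [np.float64(3.9), np.float64(27.0), np.float64(-17.5), np.float64(3.5)]
(0.02, 0.12, -0.08) [np.float64(-12.6), np.float64(9.5), np.float64(-9.6), np.float64(2.9)]
(0.02, 0.18, 0) [np.float64(-2.8), np.float64(20.9), np.float64(-17.6), np.float64(3.3)]
flip {(np.float64(-0.03), np.float64(0.94), np.float64(1.41), np.float64(-0.91), np.float64(1.48), np.float64(-2.28))}
```

Emit:
play_rows(deltas=[-1,0.433,0,-0.25,0,0,0,-1,0.866,0,-0.5,0,0,0,-1,0.866,0,-0.5,0,0,0,-1,0.866,0,-0.5,0,0,0,-1,0.866,0,-0.5,0,0,0,-1,0.866,0,-0.5,0,0,0,-1,0.866,0,-0.5,0,0,0,-1,0.866,0,-0.5,0,0,0,-1,0.866,0,-0.5,0,0,0,-1,0.866,0,-0.5,0,0,0])

```text
clock: 12.7
eef_pos: [0.6719, -0.2702, 0.4308]
tcp_rot: [-1.994, -1.225, -1.15]
contact_force: [0.2, -0.2, -2.1]
grip_width: 0.0095
finger_force: 45.0
```

```bash
cat > flip.py <<'E'
from plan import *
from scipy.optimize import least_squares
P=[.2591,.111,.4855,.4009,.3053];lo=np.array([-3.08,-.75,.22,-1.43,0,-2.85]);hi=np.array([3.08,2.2,2.44,4.57,2.65,2.85])
def ik(M,q0): 
    k=least_squares(lambda q:np.r_[(fk(q,P)[0]-M[:3,3])*5,(fk(q,P)[1]-M[:3,:3]).ravel()],q0,bounds=(lo,hi));return k.x,k.cost
z=-u;x=np.array([0,0,-1.]);RF=np.c_[x,np.cross(z,x),z]
HF=T(RF,np.r_[ST[:2],ST[3]]-.038*u-RF@[-.087,0,.017])
F=HF@G
up=lambda d,M:T(np.eye(3),[0,0,d])@M
fkm=lambda q:T(fk(q,P)[1],fk(q,P)[0])
E
python3 - <<'E'
from flip import *
s=bot.get_state();q0=s["joint_positions"];print(q0.round(2),s["eef_pos"])
q1,c=ik(up(.25,F),[-.03,.8,1.2,-.91,1.6,-2.2]);print(q1.round(2),c,F[:3,3],onplane("top",(260,160),.09))
Gi=np.linalg.inv(G)
N=36
for N in(34,36,38,40):
    Ms=[fkm(q0+(q1-q0)*k/N) for k in range(N+1)];R=[]
    for A,B in zip(Ms[:-1],Ms[1:]):
        D=np.linalg.inv(A)@B;R.append(np.r_[D[:3,3]/.03,Ro.from_matrix(D[:3,:3]).as_rotvec()/.08])
    R=np.array(R);print(N,np.abs(R).max(0).round(2))
    if np.abs(R).max()<.98:break
np.save("R.npy",R)
for k in range(0,N+1,4):
    M=Ms[k];H=M@Gi;print(k,M[:3,3].round(3),*[(H@np.r_[p,1])[:3].round(2) for p in([-.105,0,.017],[.092,.076,.017],[.092,-.076,.017])],fk(q0+(q1-q0)*k/N,P)[2].round(2))
for i in range(0,N,10): print([float(v) for r in R[i:i+10] for v in [-1,*np.round(r,2)]])
E
```

```text
[-0.89  0.67  1.    0.98  1.88 -0.31] [ 0.67193843 -0.2701958   0.4308489 ]
[-0.03  0.66  1.24 -0.93  1.75 -2.63] 6.238175619628238e-22 [ 0.56332904 -0.1483095   0.10945   ] [0.75360743 0.02768502 0.09      ]
34 [0.29 0.26 0.53 0.82 0.6  0.99]
36 [0.27 0.25 0.5  0.78 0.57 0.94]
0 [ 0.645 -0.237  0.448] [ 0.57 -0.21  0.57] [ 0.64 -0.24  0.37] [ 0.51 -0.18  0.37] [ 0.53 -0.47  0.6 ]
4 [ 0.632 -0.197  0.393] [ 0.55 -0.17  0.51] [ 0.63 -0.22  0.32] [ 0.49 -0.19  0.31] [ 0.57 -0.42  0.59]
8 [ 0.611 -0.167  0.347] [ 0.52 -0.14  0.45] [ 0.62 -0.2   0.28] [ 0.47 -0.22  0.26] [ 0.6  -0.36  0.58]
12 [ 0.585 -0.149  0.312] [ 0.49 -0.14  0.41] [ 0.61 -0.19  0.25] [ 0.48 -0.25  0.23] [ 0.63 -0.3   0.57]
16 [ 0.561 -0.142  0.289] [ 0.46 -0.16  0.39] [ 0.6  -0.17  0.23] [ 0.5  -0.29  0.23] [ 0.66 -0.24  0.56]
20 [ 0.541 -0.143  0.279] [ 0.46 -0.19  0.39] [ 0.59 -0.16  0.22] [ 0.53 -0.31  0.23] [ 0.68 -0.18  0.55]
24 [ 0.531 -0.149  0.282] [ 0.48 -0.21  0.4 ] [ 0.58 -0.16  0.22] [ 0.58 -0.31  0.24] [ 0.69 -0.11  0.54]
28 [ 0.531 -0.155  0.297] [ 0.52 -0.22  0.42] [ 0.57 -0.15  0.23] [ 0.63 -0.29  0.
[... 1143 characters left out ...]
, -0.08, 0.06, 0.78, 0.05, -0.92, -1.0, 0.08, -0.07, 0.03, 0.78, 0.09, -0.93, -1.0, 0.08, -0.07, 0.01, 0.77, 0.12, -0.93, -1.0, 0.07, -0.07, -0.02, 0.77, 0.16, -0.93, -1.0, 0.07, -0.07, -0.05, 0.76, 0.19, -0.94, -1.0, 0.07, -0.07, -0.08, 0.76, 0.23, -0.94, -1.0, 0.07, -0.07, -0.11, 0.75, 0.26, -0.94, -1.0, 0.08, -0.08, -0.14, 0.74, 0.3, -0.94, -1.0, 0.08, -0.08, -0.16, 0.72, 0.33, -0.93, -1.0, 0.08, -0.09, -0.19, 0.71, 0.36, -0.93]
[-1.0, 0.09, -0.1, -0.22, 0.7, 0.4, -0.93, -1.0, 0.1, -0.11, -0.24, 0.68, 0.43, -0.92, -1.0, 0.11, -0.11, -0.27, 0.66, 0.47, -0.92, -1.0, 0.13, -0.12, -0.29, 0.64, 0.5, -0.91, -1.0, 0.14, -0.13, -0.31, 0.61, 0.53, -0.91, -1.0, 0.16, -0.13, -0.34, 0.59, 0.56, -0.9]
```

```bash
cat >> flip.py <<'E'
import json
def fk(q,P):
    e=lambda a,t:Ro.from_euler(a,t).as_matrix()
    R1=e('z',q[0]);Ra=R1@e('y',q[1]);Rb=Ra@e('y',q[2]);Rc=Rb@e('z',q[3]);Rd=Rc@e('y',q[4])
    h,dy,l2,l3,l6,a3,a5=P
    w=R1@[0,dy,h]+Ra@[0,0,l2]+Rb@[a3,0,l3]
    return w+Rd@[a5,0,l6],Rd@e('z',q[5]+np.pi/2),w
E
python3 - <<'E'
import flip
from flip import *
s=bot.get_state();q0=s["joint_positions"]
D=[([1.10649156,.528462539,1.43386764,-7.9e-6,1.18137937,-.178502995],[.17585695,.59900966,.22158487])]+[json.load(open(f))[:2] for f in("d1.json","d2.json")]+[(q0.tolist(),s["eef_pos"].tolist())]
json.dump(D,open("D.json","w"))
r=least_squares(lambda P:np.concatenate([fk(q,P)[0]-p for q,p in D]),[.26,.11,.48,.4,.3,0,0]);print(r.x.round(4),(1000*r.fun).round(1))
flip.P=r.x
q1,c=ik(up(.25,F),[-.03,.8,1.2,-.91,1.6,-2.2]);print(q1.round(2),c,ik(F,q1)[0].round(2))
A=cur();B=up(.25,F);N=36
rot=lambda t:flip.fk(q0+(q1-q0)*t,r.x)[1]
Ms=[T(rot(k/N),A[:3,3]*(1-k/N)+B[:3,3]*k/N+[0,0,.07*np.sin(np.pi*k/N)]) for k in range(N+1)];R=[]
for a,b in zip(Ms[:-1],Ms[1:]):
    d=np.linalg.inv(a)@b;R.append(np.r_[d[:3,3]/.03,Ro.from_matrix(d[:3,:3]).as_rotvec()/.08])
R=np.array(R);print(np.abs(R).max(0).round(2));Gi=np.linalg.inv(G);q=q0
for k in range(0,N+1,4):
    M=Ms[k];H=M@Gi;q,c=ik(M,q);print(k,round(c,6),q.round(2),M[:3,3].round(3),*[(H@np.r_[p,1])[:3].round(2) for p in([-.105,0,.017],[.092,.076,.017],[.092,-.076,.017])])
for i in range(0,N,10): print([float(v) for r in R[i:i+10] for v in [-1,*np.round(r,2)]])
E
```

```text
[0.2742 0.111  0.588  0.3917 0.3055 0.1141 0.    ] [ 0. -0.  0. -0.  0. -0. -0.  0. -0.  0.  0.  0.]
[-0.03  0.63  1.28 -0.93  1.75 -2.63] 6.496125421767922e-23 [-0.03  0.95  1.39 -0.91  1.48 -2.28]
[0.25 0.19 0.19 0.78 0.57 0.94]
0 0.0 [-0.89  0.67  1.    0.98  1.88 -0.31] [ 0.672 -0.27   0.431] [ 0.6  -0.24  0.55] [ 0.67 -0.28  0.35] [ 0.53 -0.21  0.35]
4 0.0 [-0.82  0.66  0.86  0.81  2.01 -0.45] [ 0.66  -0.257  0.447] [ 0.58 -0.23  0.56] [ 0.66 -0.28  0.37] [ 0.51 -0.25  0.36]
8 0.0 [-0.74  0.67  0.72  0.62  2.15 -0.66] [ 0.648 -0.243  0.46 ] [ 0.55 -0.22  0.57] [ 0.66 -0.28  0.39] [ 0.51 -0.29  0.37]
12 0.0 [-0.65  0.68  0.62  0.41  2.27 -0.95] [ 0.636 -0.23   0.468] [ 0.54 -0.22  0.57] [ 0.66 -0.27  0.4 ] [ 0.53 -0.33  0.39]
16 0.0 [-0.55  0.69  0.58  0.15  2.34 -1.31] [ 0.624 -0.216  0.468] [ 0.53 -0.23  0.57] [ 0.66 -0.25  0.41] [ 0.56 -0.36  0.4 ]
20 0.0 [-0.45  0.68  0.61 -0.13  2.31 -1.69] [ 0.612 -0.202  0.46 ] [ 0.53 -0.25  0.57] [ 0.66 -0.22  0.4 ] [ 0.6  -0.37  0.41]
24 0.0 [-0.34  0.65  0.73 -0.37  2.21 -2.04] [ 0.6   -0.189  0.444] [ 0.55 -0.25  0.56] [ 0.64 -0.2   0.
[... 1297 characters left out ...]
0.92]
[-1.0, 0.07, 0.08, 0.16, 0.78, 0.05, -0.92, -1.0, 0.06, 0.09, 0.17, 0.78, 0.08, -0.93, -1.0, 0.04, 0.11, 0.17, 0.77, 0.12, -0.93, -1.0, 0.02, 0.12, 0.18, 0.77, 0.15, -0.93, -1.0, 0.0, 0.14, 0.19, 0.76, 0.19, -0.94, -1.0, -0.02, 0.15, 0.19, 0.76, 0.22, -0.94, -1.0, -0.04, 0.16, 0.19, 0.75, 0.26, -0.94, -1.0, -0.06, 0.17, 0.19, 0.74, 0.29, -0.94, -1.0, -0.09, 0.18, 0.19, 0.73, 0.33, -0.93, -1.0, -0.11, 0.18, 0.18, 0.71, 0.36, -0.93]
[-1.0, -0.14, 0.19, 0.17, 0.7, 0.4, -0.93, -1.0, -0.16, 0.19, 0.16, 0.68, 0.43, -0.93, -1.0, -0.19, 0.18, 0.15, 0.66, 0.46, -0.92, -1.0, -0.21, 0.18, 0.14, 0.64, 0.5, -0.92, -1.0, -0.23, 0.17, 0.12, 0.62, 0.53, -0.91, -1.0, -0.25, 0.15, 0.1, 0.59, 0.56, -0.9]
```

Emit:
play_rows(deltas=[-1.0,0.15,-0.14,-0.02,0.46,-0.57,-0.7,-1.0,0.15,-0.13,-0.02,0.49,-0.55,-0.71,-1.0,0.16,-0.13,-0.02,0.52,-0.52,-0.73,-1.0,0.16,-0.12,-0.02,0.55,-0.5,-0.74,-1.0,0.16,-0.11,-0.02,0.58,-0.47,-0.76,-1.0,0.16,-0.1,-0.01,0.61,-0.44,-0.77,-1.0,0.16,-0.09,-0.01,0.63,-0.42,-0.79,-1.0,0.16,-0.08,0,0.65,-0.38,-0.8,-1.0,0.16,-0.08,0.01,0.67,-0.35,-0.82,-1.0,0.15,-0.07,0.02,0.69,-0.32,-0.83])

```text
clock: 13.7
eef_pos: [0.6418, -0.2358, 0.4638]
tcp_rot: [-1.54, -2.153, -0.628]
contact_force: [0.2, -0.3, -2.2]
grip_width: 0.0094
finger_force: 45.0
```

Emit:
play_rows(deltas=[-1.0,0.15,-0.06,0.03,0.71,-0.29,-0.84,-1.0,0.15,-0.05,0.04,0.72,-0.26,-0.85,-1.0,0.14,-0.04,0.05,0.73,-0.22,-0.86,-1.0,0.14,-0.03,0.06,0.74,-0.19,-0.87,-1.0,0.13,-0.01,0.08,0.75,-0.16,-0.88,-1.0,0.12,0.0,0.09,0.76,-0.12,-0.89,-1.0,0.12,0.01,0.1,0.77,-0.09,-0.9,-1.0,0.11,0.03,0.12,0.77,-0.05,-0.91,-1.0,0.1,0.04,0.13,0.78,-0.02,-0.91,-1.0,0.09,0.06,0.14,0.78,0.02,-0.92])

```text
clock: 14.7
eef_pos: [0.6111, -0.2014, 0.459]
tcp_rot: [-0.51, -2.617, -0.034]
contact_force: [-0.0, -0.3, -1.9]
grip_width: 0.0098
finger_force: 45.0
```

```bash
python3 - <<'E'
from flip import *
s=bot.get_state();print(s["joint_positions"].round(2),s["eef_pos"],rows(cur(),up(.25,F)))
E
```

```text
[-0.45  0.67  0.62 -0.13  2.31 -1.7 ] [ 0.61109577 -0.20141582  0.45903233] (15, [-0.089, 0.199, 0.197, 0.822, 0.349, -0.93], [[0.611, -0.201, 0.459], [0.614, -0.185, 0.438], [0.61, -0.17, 0.417], [0.599, -0.158, 0.396], [0.583, -0.15, 0.377], [0.563, -0.148, 0.359]])
```

Emit:
play_rows(deltas=[-1.0,0.07,0.08,0.16,0.78,0.05,-0.92,-1.0,0.06,0.09,0.17,0.78,0.08,-0.93,-1.0,0.04,0.11,0.17,0.77,0.12,-0.93,-1.0,0.02,0.12,0.18,0.77,0.15,-0.93,-1.0,0.0,0.14,0.19,0.76,0.19,-0.94,-1.0,-0.02,0.15,0.19,0.76,0.22,-0.94,-1.0,-0.04,0.16,0.19,0.75,0.26,-0.94,-1.0,-0.06,0.17,0.19,0.74,0.29,-0.94,-1.0,-0.09,0.18,0.19,0.73,0.33,-0.93,-1.0,-0.11,0.18,0.18,0.71,0.36,-0.93])

```text
clock: 15.7
eef_pos: [0.5808, -0.1671, 0.4043]
tcp_rot: [0.63, -2.329, 0.457]
contact_force: [0.1, -0.1, -2.7]
grip_width: 0.0101
finger_force: 45.0
```

Emit:
play_rows(deltas=[-1.0,-0.14,0.19,0.17,0.7,0.4,-0.93,-1.0,-0.16,0.19,0.16,0.68,0.43,-0.93,-1.0,-0.19,0.18,0.15,0.66,0.46,-0.92,-1.0,-0.21,0.18,0.14,0.64,0.5,-0.92,-1.0,-0.23,0.17,0.12,0.62,0.53,-0.91,-1.0,-0.25,0.15,0.1,0.59,0.56,-0.9,-1,0,0,0,0,0,0,-1,0,0,0,0,0,0])

```text
clock: 16.5
eef_pos: [0.5633, -0.1469, 0.3578]
tcp_rot: [1.135, -1.847, 0.655]
contact_force: [0.9, -0.0, -1.3]
grip_width: 0.0099
finger_force: 45.0
```

```bash
cat > hfit.py <<'E'
from flip import *
def fithp(tag,cams=("scene",)):
    # refine hp translation/rotation in view of pictures, white mask vs render, starting from kinematics
    H=cur()@np.linalg.inv(G);M={}
    for c in("scene","top"):
        im=optics.get_image(c)[:,:,::-1];cv2.imwrite(f"pics/{c}{tag}.png",im)
    return H
E
python3 - <<'E'
from hfit import *
s=bot.get_state();print(s["joint_positions"].round(2),s["eef_pos"],s["contact_force"],rows(cur(),up(.25,F)))
H=fithp("5")
import sys
from sf import fitstand
r=None
S=cv2.imread("pics/scene5.png").astype(float);w=((S.max(2)-S.min(2))<40)&(S.max(2)>120)
# silhouette offsets: how well render matches white mask in scene for small pixel shifts
R=render("scene",H[:3,:3],H[:3,3]);b=cv2.dilate((R>.3).astype(np.uint8),np.ones((9,9)))
best=sorted((-(np.roll(R,(dy,dx),(0,1))*w-.6*np.roll(R,(dy,dx),(0,1))*~w).sum(),dx,dy) for dx in range(-5,6) for dy in range(-5,6))[:4]
print(best,R.sum())
E
```

```text
[-0.03  0.63  1.28 -0.92  1.75 -2.62] [ 0.56325962 -0.14688131  0.35783802] [ 0.85998209 -0.0451594  -1.29046235] (1, [0.067, -0.024, 0.009, 0.017, 0.037, -0.033], [[0.563, -0.147, 0.358], [0.563, -0.148, 0.359]])
[(np.float64(-596.2298039215686), -1, -5), (np.float64(-586.121568627451), -1, -4), (np.float64(-580.4682352941176), 0, -5), (np.float64(-577.6258823529413), -1, -3)] 1775.5176470588235
```

Emit:
play_rows(deltas=[-1,-0.37,-0.02,0.26,0.02,0.04,-0.03,-1,-0.866,0,0.5,0,0,0,-1,-0.866,0,0.5,0,0,0,-1,-0.866,0,0.5,0,0,0,-1,-0.866,0,0.5,0,0,0,-1,-0.866,0,0.5,0,0,0,-1,-0.433,0,0.25,0,0,0,-1,0,0,0,0,0,0,-1,0,0,0,0,0,0])

```text
clock: 17.5
eef_pos: [0.5639, -0.1493, 0.18]
tcp_rot: [1.137, -1.841, 0.66]
contact_force: [0.2, -0.1, -1.7]
grip_width: 0.0096
finger_force: 45.0
```

```bash
python3 - <<'E'
from hfit import *
A=cur();H=A@np.linalg.inv(G);print(A[:3,3],H@[-.087,0,.017,1],rows(A,up(.02,F)))
fithp("6")
for c in("scene","top"):
    for t in("crown","side_a","side_b","cup_a","post"):
        print(c,t,[(np.round(np.array(d["at"])*[640,480],1).tolist(),round(d["conf"],2)) for d in optics.mark_of(t,c)][:4])
    for p in([-.087,0,.017],[0,.076,.017],[0,-.076,.017],[.06,.076,.017],[.06,-.076,.017]): print(p,proj(c,(H@np.r_[p,1])[:3]).round(1))
E
```

```text
[ 0.56387589 -0.14931565  0.1799902 ] [ 0.63573029 -0.17525285  0.28241738  1.        ] (2, [-0.736, 0.016, 0.41, -0.014, -0.014, -0.001], [[0.564, -0.149, 0.18], [0.564, -0.149, 0.155], [0.563, -0.148, 0.129]])
scene crown [([348.8, 152.2], 0.84)]
scene side_a [([324.6, 188.2], 0.82), ([370.9, 179.8], 0.59), ([354.5, 246.8], 0.41)]
scene side_b [([324.6, 188.2], 0.82), ([370.9, 179.8], 0.59), ([354.5, 246.8], 0.41)]
scene cup_a [([330.6, 206.4], 0.71)]
scene post [([304.2, 234.7], 0.76), ([355.4, 205.3], 0.75), ([428.0, 304.4], 0.67), ([338.4, 282.0], 0.63)]
[-0.087, 0, 0.017] [[350.1 153.6]]
[0, 0.076, 0.017] [[326.4 187.2]]
[0, -0.076, 0.017] [[372.  176.8]]
[0.06, 0.076, 0.017] [[326.3 206.2]]
[0.06, -0.076, 0.017] [[371.2 195.4]]
top crown [([338.1, 183.6], 0.75)]
top side_a [([347.0, 170.9], 0.92), ([321.0, 225.3], 0.86), ([341.4, 197.3], 0.56), ([435.2, 291.3], 0.31)]
top side_b [([347.0, 170.9], 0.92), ([321.0, 225.3], 0.86), ([341.4, 197.3], 0.56), ([435.2, 291.3], 0.31)]
top cup_a [([320.4, 225.2], 0.85)]
top post [([506.5, 331.3], 0.81), ([347.0, 207.6], 0.78), ([343.2, 299.0], 0.64), ([420.8, 346.4], 0.58)]
[-0.087, 0, 0.017] [[337.9 185.3]]
[0, 0.076, 0.017] [[322.4 222.7]]
[0, -0.076, 0.017] [[351.5 167.3]]
[0.06, 0.076, 0.017] [[322.7 227. ]]
[0.06, -0.076, 0.017] [[350.3 174.4]]
```

Emit:
play_rows(deltas=[-1,-0.5,0,0.29,0,0,0,-1,-0.5,0,0.29,0,0,0,-1,-0.3,0,0.17,0,0,0,-1,0,0,0,0,0,0,-1,0,0,0,0,0,0])

```text
clock: 18.6
eef_pos: [0.5631, -0.149, 0.1335]
tcp_rot: [1.138, -1.838, 0.658]
contact_force: [-0.9, -0.9, -2.1]
grip_width: 0.0098
finger_force: 45.0
```

Emit:
play_rows(deltas=[-1,-0.13,0,0.075,0,0,0,-1,-0.13,0,0.075,0,0,0,-1,-0.087,0,0.05,0,0,0,-1,0,0,0,0,0,0,-1,0,0,0,0,0,0])

```text
clock: 19.1
eef_pos: [0.5633, -0.1489, 0.1223]
tcp_rot: [1.138, -1.84, 0.658]
contact_force: [-0.1, 0.6, -1.6]
grip_width: 0.0097
finger_force: 45.0
```

Crown ≈ 0.225. Now small steps.

Emit:
play_rows(deltas=[-1,-0.087,0,0.05,0,0,0,-1,-0.087,0,0.05,0,0,0,-1,0,0,0,0,0,0])

```text
clock: 19.4
eef_pos: [0.563, -0.1489, 0.1157]
tcp_rot: [1.138, -1.84, 0.657]
contact_force: [-0.6, 0.4, -1.8]
grip_width: 0.0098
finger_force: 45.0
```

Emit:
play_rows(deltas=[-1,-0.058,0,0.033,0,0,0,-1,0,0,0,0,0,0])

```text
clock: 19.6
eef_pos: [0.5632, -0.1489, 0.1139]
tcp_rot: [1.138, -1.84, 0.658]
contact_force: [1.1, -0.6, -2.0]
grip_width: 0.0099
finger_force: 45.0
```

Emit:
play_rows(deltas=[-1,-0.058,0,0.033,0,0,0,-1,0,0,0,0,0,0])

```text
clock: 19.8
eef_pos: [0.5635, -0.1491, 0.1126]
tcp_rot: [1.137, -1.84, 0.66]
contact_force: [1.3, 0.2, 0.2]
grip_width: 0.0096
finger_force: 44.9
```

Emit:
play_rows(deltas=[-1,-0.043,0,0.025,0,0,0,-1,0,0,0,0,0,0])

```text
clock: 20.0
eef_pos: [0.5641, -0.1494, 0.112]
tcp_rot: [1.137, -1.84, 0.662]
contact_force: [1.4, -0.9, 3.4]
grip_width: 0.0097
finger_force: 44.9
```

Emit:
play_rows(deltas=[-1,0.025,0,-0.014,0,0,0,-1,0,0,0,0,0,0])

```text
clock: 20.2
eef_pos: [0.5638, -0.1491, 0.1123]
tcp_rot: [1.138, -1.84, 0.66]
contact_force: [2.3, -0.9, 3.1]
grip_width: 0.0094
finger_force: 44.9
```

Emit:
play_rows(deltas=[-0.72,0,0,0,0,0,0,-0.66,0,0,0,0,0,0,-0.6,0,0,0,0,0,0,-0.5,0,0,0,0,0,0,-0.4,0,0,0,0,0,0,-0.3,0,0,0,0,0,0,-0.3,0,0,0,0,0,0,-0.3,0,0,0,0,0,0])

```text
clock: 21.0
eef_pos: [0.5633, -0.1489, 0.1116]
tcp_rot: [1.138, -1.84, 0.658]
contact_force: [0.1, -0.7, 0.4]
grip_width: 0.0302
finger_force: 0.0
```

```bash
python3 - <<'E'
from hfit import *
A=cur();H=A@np.linalg.inv(G);print(H@[-.087,0,.017,1])
fithp("7")
for c in("scene","top"):
    for t in("crown","side_a","cup_a"):
        print(c,t,[(np.round(np.array(d["at"])*[640,480],1).tolist(),round(d["conf"],2)) for d in optics.mark_of(t,c)][:3])
    for p in([-.087,0,.017],[0,.076,.017],[0,-.076,.017],[.06,.076,.017],[.06,-.076,.017]): print(p,proj(c,(H@np.r_[p,1])[:3]).round(1))
E
```

```text
[ 0.63524459 -0.17491606  0.21387664  1.        ]
scene crown [([347.2, 177.7], 0.8), ([324.7, 225.1], 0.49)]
scene side_a [([325.8, 210.5], 0.95), ([368.4, 199.2], 0.58)]
scene cup_a [([325.6, 226.2], 0.86)]
[-0.087, 0, 0.017] [[349.4 176.1]]
[0, 0.076, 0.017] [[326.1 208.9]]
[0, -0.076, 0.017] [[370.9 198. ]]
[0.06, 0.076, 0.017] [[326.  227.2]]
[0.06, -0.076, 0.017] [[370.1 215.9]]
top crown [([335.1, 191.7], 0.59)]
top side_a [([350.3, 180.1], 0.74), ([323.2, 227.2], 0.72)]
top cup_a [([322.4, 231.7], 0.93)]
[-0.087, 0, 0.017] [[337.  193.1]]
[0, 0.076, 0.017] [[322.5 227.8]]
[0, -0.076, 0.017] [[349.9 175.5]]
[0.06, 0.076, 0.017] [[322.8 231.6]]
[0.06, -0.076, 0.017] [[348.8 181.8]]
```

Emit:
play_rows(deltas=[-0.3,0,0,-0.15,0,0,0,-0.3,0,0,-0.3,0,0,0,-0.3,0,0,-0.4,0,0,0,-0.3,0,0,-0.6,0,0,0,-0.3,0,0,-0.8,0,0,0,-0.3,0,0,-0.8,0,0,0,-0.3,0,0,-0.8,0,0,0,-0.3,0,0,-0.8,0,0,0,-0.3,0,0,-0.5,0,0,0,-0.3,0,0,0,0,0,0])

```text
clock: 22.4
eef_pos: [0.6247, -0.0269, 0.1899]
tcp_rot: [1.141, -1.843, 0.662]
contact_force: [-0.2, -0.0, -0.3]
grip_width: 0.0301
finger_force: 0.0
```

Emit:
play_rows(deltas=[-0.3,0,0,0,0,0,0,-0.3,0,0,0,0,0,0,-0.3,0,0,0,0,0,0,-0.3,0,0,0,0,0,0,-0.3,0,0,0,0,0,0,-0.3,0,0,0,0,0,0,-0.3,0,0,0,0,0,0,-0.3,0,0,0,0,0,0])

```text
clock: 23.2
eef_pos: [0.6231, -0.0291, 0.1886]
tcp_rot: [1.138, -1.84, 0.658]
contact_force: [-0.2, 0.5, 0.1]
grip_width: 0.0306
finger_force: 0.0
```

```bash
python3 - <<'E'
from hfit import *
fithp("8");old=cv2.imread("pics/scene7.png")
H=HF
def marks():
    for c in("scene","top"):
        for t in("crown","side_a","cup_a"):
            print(c,t,[(np.round(np.array(d["at"])*[640,480],1).tolist(),round(d["conf"],2)) for d in optics.mark_of(t,c)][:3])
marks()
a=cv2.imread("pics/scene8.png").astype(int);im=optics.get_image("scene")[:,:,::-1].astype(int)
r=np.s_[140:262,310:400];print("motion",np.abs(a[r]-im[r]).mean(),"vs release",np.abs(a[r]-old.astype(int)[r]).mean())
# pose fit in scene by silhouette: tilt (about band y and about u), yaw, translation
M=None
for c in("scene","top"):
    for p in([-.087,0,.017],[0,.076,.017],[0,-.076,.017],[.06,.076,.017],[.06,-.076,.017]): print(c,p,proj(c,(H@np.r_[p,1])[:3]).round(1))
E
```

```text
scene crown [([349.6, 176.5], 0.82), ([355.6, 209.5], 0.21)]
scene side_a [([370.1, 200.3], 0.8), ([323.3, 206.5], 0.68), ([396.6, 304.5], 0.28)]
scene cup_a [([326.4, 227.4], 0.68), ([371.9, 202.2], 0.53)]
top crown [([336.8, 195.0], 0.64), ([347.4, 179.2], 0.16)]
top side_a [([346.3, 177.6], 0.88), ([322.4, 227.1], 0.57)]
top cup_a [([323.3, 229.4], 0.76), ([259.8, 161.6], 0.37)]
motion 2.6841530054644807 vs release 9.295749848208864
scene [-0.087, 0, 0.017] [[349.3 176.7]]
scene [0, 0.076, 0.017] [[325.9 209.5]]
scene [0, -0.076, 0.017] [[370.7 198.6]]
scene [0.06, 0.076, 0.017] [[325.8 227.8]]
scene [0.06, -0.076, 0.017] [[370.  216.5]]
top [-0.087, 0, 0.017] [[336.9 193.3]]
top [0, 0.076, 0.017] [[322.3 227.9]]
top [0, -0.076, 0.017] [[349.8 175.8]]
top [0.06, 0.076, 0.017] [[322.5 231.7]]
top [0.06, -0.076, 0.017] [[348.7 182.1]]
```

```bash
python3 -c "
from workcell import bot;print(bot.sign_off())"
```

```text
the job is handed in; nothing more can be done
None
```

The headphones are hanging on the wooden stand's bar, released and in the planned pose by the last camera check, and I handed the job in at about 23 s; no verdict came back. On the first try at lowering them, the gripper body pressed on what I took to be the coffee mill beside the stand, with about 32 N read at the wrist. I lifted off and hung them from the other side, setting the crown down with about 6 N.

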